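# Set out the bearing drivers by size along the rail

## Robot

A 7-joint arm with a two-finger parallel gripper is mounted at the origin on a cart in front of the work surface, level with it; the furniture and walls round the work are solid. World frame = base frame: x ahead of the robot, y to its left, z up, the work surface at z = 0. Lengths are in m, angles in rad, forces in N, time in s.
With the tool pointing down it reaches from about 0.4 to 0.85 m from the base axis. Payload 10.4 kg.
Tool frame: the origin (TCP) lies midway between the tips of the shut fingers; the grasp point (between the pads) lies 19 mm behind it; z points along the fingers, y is the line along which they close (so a half turn about z gives the same grasp; the last joint's range is limited). The gripper opens to 87 mm and grips with 3 to 60 N. Pads are 19 mm wide; open, the fingers measure 117 mm over their backs; the gripper's body (75 mm by 190 mm) begins 51 mm behind the grasp point.
Start: joints at [1.213, 0.332, -0.065, 1.46, 0.022, 1.35, -0.088], TCP at [0.205, -0.59, 0.223] pointing down, gripper open.
Joint ranges: [-2.6, 2.6], [-0.5, 2.12], [-1.47, 1.34], [0.16, 2.42], [-1.27, 4.41], [0.06, 2.06], [-2.6, 2.6]. Speed limits (rad/s): [2.22, 2.22, 2.79, 2.79, 3.14, 3.14, 3.14].

## Interface

Orientations are given as a unit quaternion [x, y, z, w].
In Python, from bench import r gives the robot as it stands.
- The arm moves only by the tool apply_moves, never from a script. Its argument "steps" is a list of rows, each a list of 7 numbers: the turn, a rotation vector about the tool's x, y, z in rad, then the shift along the tool's x, y, z in mm, then the opening, from -1 (shut) to 1 (fully open). In form: [[ax, ay, az, x, y, z, claw], ...]. A call has 1 to 20 rows; each row is the pose to reach, as a shift and turn from the pose commanded when the call began, along the tool's axes at that moment; what a row does not reach only later rows make up. A row lasts 1/12 s, in which the tool goes at most 41.7 mm and 7.16 degrees, less where a joint would pass 70% of its speed; a pose out of reach is approached as far as the arm can. A call with a gripper value outside its range is refused whole. The fingers move at their own pace and stop on an object; "force" is the grip in N (left out, the last holds). Time passes only in rows, so rows that repeat a pose let the fingers close. It gives the time, the measured TCP pose, the force, the opening and the grip force at its end, in the units of the state.
- r.read_state(): the state, without advancing time (a new reading comes with each control period).
- r.camera(name): name is "scene" or "top"; returns a dict with "pixels" (384x512x3 uint8, red, green, blue), "z_map" (384x512 float32, m along the optical axis (not along the pixel's ray), 0 where there is no reading), "fovy" (degrees; the focal length in pixels is half the picture's height over the tangent of half this angle, whatever the lens; pixels are square), "cx", "cy" (the principal point, pixels), "position" and "orientation" of the camera in the world. Camera axes: x right, y down, z forward; pixel columns grow to the right and rows downward; lengths in m; the calibration is good to about 2 mm. A picture is of the moment at which its call begins.
- r.close_job(): hands the job in; it is judged then, once.
The state is a dict: "time": time; "joint_positions": joint angles; "joint_vel": joint speeds; "joint_torque": joint torques, N m; "ee_pos": TCP position; "eef_rot": TCP orientation; "ft_force": force on the tool from outside, world axes, zero at the start; "torque": the same for the moment, N m; "width": finger opening in m; "grip_force": force on a finger pad.
Only numpy, scipy, OpenCV 4.12 (cv2) and the standard library are available. Lean on these libraries where they do the work, as an engineer would, in place of code of your own. Each camera call takes 0.05 s, during which the arm holds its last target. There are 200 camera calls.

## Task

Set the four bearing drivers out on the rail's round pads in order of disc size: the one with the smallest disc on the pad next to the upright end stop, then larger and larger away from the stop, the largest on the farthest pad. Each must stand upright in the middle of its own pad, released and still.

Things in the scene. Friction and masses are not known exactly. Their poses are not given: they have to be found in the camera images.
- driver_30: The smallest of four loose aluminium bearing drivers: a flat disc 30 mm across and 12 mm thick, on its middle a round neck 24 mm across (same on all four) with thin dark grooves and a dark hole in its top; 55 mm high in all, under 0.25 kg. Starts upright on the bench beyond the rail. Origin: centre of the disc's underside; z up along the neck. Pinch the neck, 12 to 55 mm above the origin.
- driver_42: The second smallest of four loose aluminium bearing drivers: a flat disc 42 mm across and 12 mm thick, on its middle a round neck 24 mm across (same on all four) with thin dark grooves and a dark hole in its top; 55 mm high in all, under 0.25 kg. Starts upright on the bench beyond the rail. Origin: centre of the disc's underside; z up along the neck. Pinch the neck, 12 to 55 mm above the origin.
- driver_54: The second largest of four loose aluminium bearing drivers: a flat disc 54 mm across and 12 mm thick, on its middle a round neck 24 mm across (same on all four) with thin dark grooves and a dark hole in its top; 55 mm high in all, under 0.25 kg. Starts upright on the bench beyond the rail. Origin: centre of the disc's underside; z up along the neck. Pinch the neck, 12 to 55 mm above the origin.
- driver_66: The largest of four loose aluminium bearing drivers: a flat disc 66 mm across and 12 mm thick, on its middle a round neck 24 mm across (same on all four) with thin dark grooves and a dark hole in its top; 55 mm high in all, under 0.25 kg. Starts upright on the bench beyond the rail. Origin: centre of the disc's underside; z up along the neck. Pinch the neck, 12 to 55 mm above the origin.
- pad_a: One of four equal round pads fixed in a row on the rail, about 85 mm apart (77 to 93): steel disc with black rubber face, 72 mm across, 4 mm thick, its top 16 mm above the bench. Origin: centre of the underside, 12 mm above the bench; z up, y along the rail. Which pad has which name changes from start to start.
- pad_b: One of four equal round pads fixed in a row on the rail, about 85 mm apart (77 to 93): steel disc with black rubber face, 72 mm across, 4 mm thick, its top 16 mm above the bench. Origin: centre of the underside, 12 mm above the bench; z up, y along the rail. Which pad has which name changes from start to start.
- pad_c: One of four equal round pads fixed in a row on the rail, about 85 mm apart (77 to 93): steel disc with black rubber face, 72 mm across, 4 mm thick, its top 16 mm above the bench. Origin: centre of the underside, 12 mm above the bench; z up, y along the rail. Which pad has which name changes from start to start.
- pad_d: One of four equal round pads fixed in a row on the rail, about 85 mm apart (77 to 93): steel disc with black rubber face, 72 mm across, 4 mm thick, its top 16 mm above the bench. Origin: centre of the underside, 12 mm above the bench; z up, y along the rail. Which pad has which name changes from start to start.
- stop: The upright end stop: dark steel block 50 mm wide across the rail, 14 mm thick along it (22 at the foot), 52 mm high, fixed on one end of the rail, about 68 mm from the middle of the nearest pad. It may be at either end; the other end has only a low light-metal cap, 6 mm high. Origin: centre of its underside, 12 mm above the bench; z up, y along the rail.
- rail: Flat aluminium bar lying fixed on the bench between the robot and the drivers, 420 mm long, 50 mm wide, 12 mm thick, carrying the four pads, the end stop and the low end cap. Origin: centre of its underside, at bench height; y along its length, z up.
Mind the look-alikes: they are no part of the job. What is shaped like the driver_54 but yellow is not meant. What is shaped like the driver_30 but blue or purple is not meant.

How it is judged:
At the end, for the whole second after the job is handed in: Counting pads from the end stop, the drivers of 30, 42, 54 and 66 mm stand on the first, second, third and fourth pad: each with its axis within 12 mm of the pad's centre, its underside on the pad's top face (0 to 8 mm above the pad's origin), upright within 0.1 rad and at rest (under 0.02 m/s) (((horizontal distance between stop and pad_a between 0.03 and 0.11 m and horizontal distance between driver_30 and pad_a below 0.012 m and z of driver_30 in the frame of pad_a between 0 and 0.008 m) or (horizontal distance between stop and pad_b between 0.03 and 0.11 m and horizontal distance between driver_30 and pad_b below 0.012 m and z of driver_30 in the frame of pad_b between 0 and 0.008 m) or (horizontal distance between stop and pad_c between 0.03 and 0.11 m and horizontal distance between driver_30 and pad_c below 0.012 m and z of driver_30 in the frame of pad_c between 0 and 0.008 m) or (horizontal distance between stop and pad_d between 0.03 and 0.11 m and horizontal distance between driver_30 and pad_d below 0.012 m and z of driver_30 in the frame of pad_d between 0 and 0.008 m)) and angle between each of driver_30, driver_42, driver_54, driver_66's own z axis and vertical below 0.1 rad and linear speed of each of driver_30, driver_42, driver_54, driver_66 below 0.02 m/s and ((horizontal distance between stop and pad_a between 0.11 and 0.195 m and horizontal distance between driver_42 and pad_a below 0.012 m and z of driver_42 in the frame of pad_a between 0 and 0.008 m) or (horizontal distance between stop and pad_b between 0.11 and 0.195 m and horizontal distance between driver_42 and pad_b below 0.012 m and z of driver_42 in the frame of pad_b between 0 and 0.008 m) or (horizontal distance between stop and pad_c between 0.11 and 0.195 m and horizontal distance between driver_42 and pad_c below 0.012 m and z of driver_42 in the frame of pad_c between 0 and 0.008 m) or (horizontal distance between stop and pad_d between 0.11 and 0.195 m and horizontal distance between driver_42 and pad_d below 0.012 m and z of driver_42 in the frame of pad_d between 0 and 0.008 m)) and ((horizontal distance between stop and pad_a between 0.195 and 0.28 m and horizontal distance between driver_54 and pad_a below 0.012 m and z of driver_54 in the frame of pad_a between 0 and 0.008 m) or (horizontal distance between stop and pad_b between 0.195 and 0.28 m and horizontal distance between driver_54 and pad_b below 0.012 m and z of driver_54 in the frame of pad_b between 0 and 0.008 m) or (horizontal distance between stop and pad_c between 0.195 and 0.28 m and horizontal distance between driver_54 and pad_c below 0.012 m and z of driver_54 in the frame of pad_c between 0 and 0.008 m) or (horizontal distance between stop and pad_d between 0.195 and 0.28 m and horizontal distance between driver_54 and pad_d below 0.012 m and z of driver_54 in the frame of pad_d between 0 and 0.008 m)) and ((horizontal distance between stop and pad_a between 0.28 and 0.36 m and horizontal distance between driver_66 and pad_a below 0.012 m and z of driver_66 in the frame of pad_a between 0 and 0.008 m) or (horizontal distance between stop and pad_b between 0.28 and 0.36 m and horizontal distance between driver_66 and pad_b below 0.012 m and z of driver_66 in the frame of pad_b between 0 and 0.008 m) or (horizontal distance between stop and pad_c between 0.28 and 0.36 m and horizontal distance between driver_66 and pad_c below 0.012 m and z of driver_66 in the frame of pad_c between 0 and 0.008 m) or (horizontal distance between stop and pad_d between 0.28 and 0.36 m and horizontal distance between driver_66 and pad_d below 0.012 m and z of driver_66 in the frame of pad_d between 0 and 0.008 m))); the robot touches nothing.
It also fails if it takes over 91 s, if anything falls off the work surface, if the arm or the gripper's body presses on something with over 40 N, if the wrist force passes 120 N, or if a joint passes its speed limit or range.

## Working session

There is one attempt and no reset: what is moved stays moved. The work goes in short steps, Python scripts to look and compute and a tool call to move; the robot and the scene stay as the last step left them, time stands still between calls to the robot, and variables do not carry over. Pictures are saved under pics/ and viewed, at most 14 in all, crops included, and the job is handed in when it is done.

Besides the shell and the picture viewer there is one more tool, called after "Call:" by a JSON object that holds its "api" and its "payload". apply_moves: Moves the arm, as the interface text tells. Its arguments: {"type":"object","properties":{"steps":{"type":"array","items":{"type":"array","items":{"type":"number"}}},"force":{"type":"number"}},"required":["steps"]}

```bash
mkdir -p pics
cat > h.py <<'E'
import numpy as np, cv2
from scipy.spatial.transform import Rotation as R
from bench import r
def cloud(c):
    h,w=c["z_map"].shape; f=h/2/np.tan(np.radians(c["fovy"])/2)
    v,u=np.mgrid[:h,:w]; z=c["z_map"]
    p=np.stack([(u-c["cx"])/f*z,(v-c["cy"])/f*z,z],-1)
    return p@R.from_quat(c["orientation"]).as_matrix().T+c["position"]
E
python3 - <<'E'
from h import *
s=r.read_state(); print(s["time"],s["ee_pos"],s["eef_rot"],s["width"])
for n in("scene","top"):
    c=r.camera(n); cv2.imwrite(f"pics/{n}0.png",c["pixels"][...,::-1]); np.savez(f"{n}0.npz",**c)
    print(n,c["position"],c["orientation"],c["fovy"],c["cx"],c["cy"])
    P=cloud(c); print(P[192,256],(c["z_map"]==0).mean())
E
```

```text
0.0 [ 0.20524609 -0.58992986  0.22178412] [ 9.86018279e-01  1.66635732e-01 -1.44185478e-04 -6.82681256e-04] 0.08672448179508906
scene [-0.03060079  0.48720361  0.38534466] [-0.3727474   0.748118   -0.49209875  0.24334677] 48.9644311041574 263.1884957706172 190.5827908831727
[ 6.81476920e-01 -3.27646920e-02  1.73663209e-04] 0.004084269205729167
top [0.43220234 0.03773679 1.15246487] [-0.70216573  0.70747972 -0.06176138  0.05119824] 44.127042188367945 256.2345962939875 190.03750712398897
[0.612889   0.02029704 0.00164931] 0.004150390625
```

View pics/scene0.png

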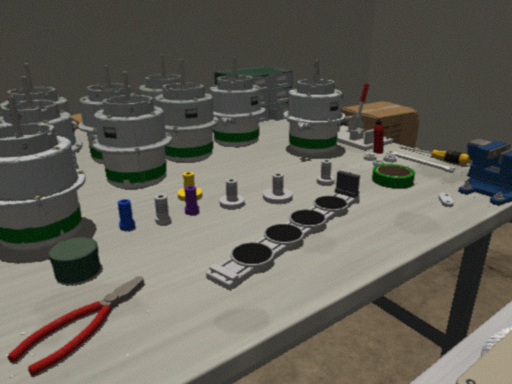

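View pics/top0.png

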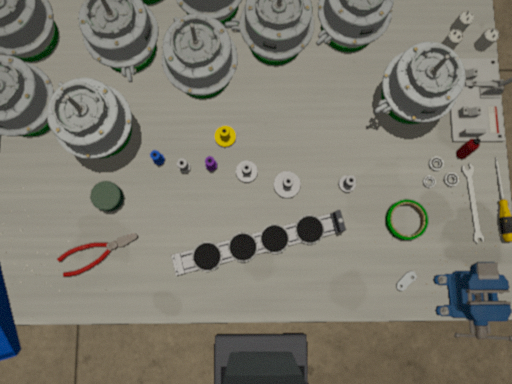

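The top view shows the silver drivers at about (183,166), (246,171), (287,184) and (347,183). The pads run along (207,256)–(310,229), with the stop at (339,222). 

The look-alikes are blue (157,157), purple (210,163) and yellow (225,135), all rejected by colour. Next I'll measure the sizes and check them in a close crop.

Run:
```python
from h import *
c=dict(np.load("top0.npz")); P=cloud(c); z=c["z_map"]
px=c["pixels"]; f=192/np.tan(np.radians(c["fovy"])/2); Rm=R.from_quat(c["orientation"]).as_matrix()
def ray(u,v,h):
    d=Rm@np.array([(u-c["cx"])/f,(v-c["cy"])/f,1]); return (c["position"]+d*(h-c["position"][2])/d[2])[:2]
H=P[...,2]
for n,(u,v) in dict(A=(183,166),B=(246,171),C=(287,184),D=(347,183),blue=(157,157),pur=(210,163),yel=(225,135)).items():
    w=np.zeros(H.shape,bool); w[v-24:v+25,u-24:u+25]=1
    m=((H>.006)&(H<.08)&w).astype(np.uint8)
    k,l,st,ce=cv2.connectedComponentsWithStats(m); i=l[v-3:v+4,u-3:u+4].max(); 
    q=P[l==i]; t=q[q[:,2]>.045]; d=q[(q[:,2]<.02)]
    ys,xs=np.where((l==i)&(H>.045))
    print(n,"neck med",((t.min(0)+t.max(0))/2).round(4),t[:,:2].mean(0).round(4),"n",len(t),"topz",np.median(t[:,2]).round(4),"diam",(2*np.sqrt(st[i,4]/np.pi)*np.median(q[:,2]*0+1.13)/f).round(4),"disc ext",np.ptp(d,0).round(4),"mid",((d.min(0)+d.max(0))/2).round(4))
g=cv2.cvtColor(px,cv2.COLOR_RGB2GRAY)
m=((g<55)&(H>.008)&(H<.024)).astype(np.uint8)
k,l,st,ce=cv2.connectedComponentsWithStats(m)
for i in range(1,k):
    if st[i,4]>150:
        cs,_=cv2.findContours((l==i).astype(np.uint8),0,2); (e,ax,an)=cv2.fitEllipse(max(cs,key=len))
        print("pad",st[i],ce[i].round(1),np.round(e,1),np.round(ax,1),ray(*e,.016).round(4),np.median(P[l==i],0).round(4))
w=(H>.045)&(H<.08); 
k,l,st,ce=cv2.connectedComponentsWithStats(w.astype(np.uint8))
for i in range(1,k):
    if 200<ce[i][1]<250 and 320<ce[i][0]<360: print("stop",ce[i],P[l==i].mean(0))
crop=px[120:280,140:380][...,::-1]; cv2.imwrite("pics/crop.png",cv2.resize(crop,None,fx=3.3,fy=3.3,interpolation=2))
```

```text
A neck med [0.6743 0.1961 0.0522] [0.6742 0.1959] n 85 topz 0.0543 diam 0.0331 disc ext [0.0268 0.027  0.0138] mid [0.6733 0.1955 0.0131]
B neck med [0.6627 0.0431 0.0534] [0.6621 0.0433] n 83 topz 0.0545 diam 0.0521 disc ext [0.0531 0.0517 0.0114] mid [0.663  0.0433 0.0124]
C neck med [ 0.6293 -0.0557  0.0536] [ 0.629  -0.0549] n 82 topz 0.0552 diam 0.0639 disc ext [0.0645 0.0641 0.0132] mid [ 0.629  -0.0557  0.0126]
D neck med [ 0.6308 -0.2024  0.0523] [ 0.6304 -0.2024] n 87 topz 0.0552 diam 0.0414 disc ext [0.04   0.0393 0.0122] mid [ 0.63   -0.2027  0.0129]
blue neck med [0.6953 0.2603 0.0517] [0.6943 0.2596] n 87 topz 0.0545 diam 0.0337 disc ext [0.0272 0.0265 0.0139] mid [0.6943 0.2591 0.013 ]
pur neck med [0.6803 0.1306 0.0539] [0.6788 0.1303] n 83 topz 0.0547 diam 0.0322 disc ext [0.0213 0.0296 0.0113] mid [0.6753 0.1304 0.0129]
yel neck med [0.7519 0.0953 0.0529] [0.7517 0.0959] n 80 topz 0.0541 diam 0.0509 disc ext [0.0539 0.0498 0.0138] mid [0.7522 0.0962 0.013 ]
pad [297 217  25  25 493] [309.3 229. ] [309.4 228.9] [24.  24.6] [ 0.52  -0.107] [ 0.5198 -0.1064  0.0164]
pad [262 226  25  25 496] [274.2 238.1] [274.2 238.2] [24.2 24.5] [ 0.4985 -0.0221] [ 0.4989 -0.0218  0.0162]
pad [230 234  26  26 493] [242.4 246.6] [242.4 246.6] [24.2 24.4] [0.4792 0.054 ] [0.4784 0.0549 0.0164]
pad [194 244  26  25 510] [206.5 256. ] [206.5 256. ] [24.4 25.1] [0.4576 0.1393] [0.4577 0.1386 0.016 ]
stop [339.69078947 220.64473684] [ 0.53538295 -0.17242212  0.05904883]
```

View pics/crop.png

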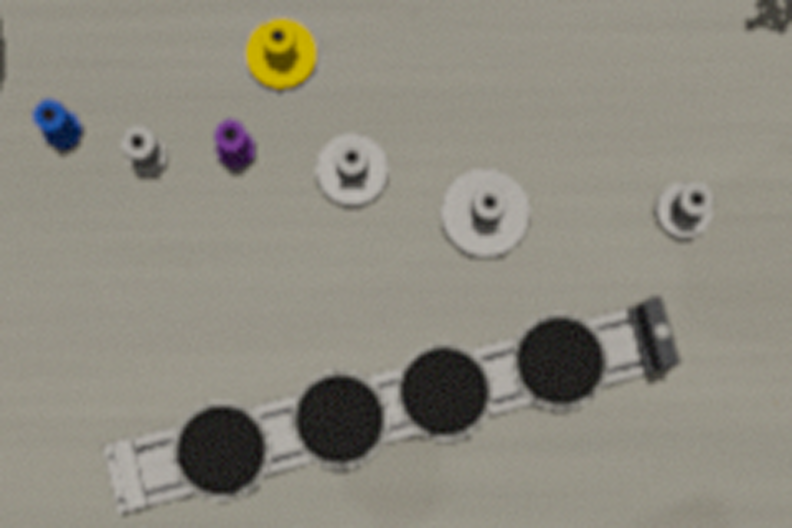

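The crop confirms it: plain silver A is driver_30, D is driver_42, B is driver_54 and C is driver_66, and their measured discs are about 30, 41, 52 and 64 mm. The dark upright stop is at the right end (crop about 655,340). The pads counted from the stop are (.520,-.107), (.499,-.022), (.479,.054) and (.458,.139). 

I'll keep the current yaw and use a partly open gripper to clear the neighbours.

```bash
cat >> h.py <<'E'
def shift(*targets):
    s=r.read_state(); M=R.from_quat(s["eef_rot"]).as_matrix()
    print("t",round(s["time"],2),"tcp",np.round(s["ee_pos"],4),"rotvec to down",np.round(M[:,2],3),"w",round(s["width"],4))
    for t in targets: print(t,"->",(M.T@(np.array(t)-s["ee_pos"])*1000).round(1))
E
python3 - <<'E'
from h import *
c=dict(np.load("top0.npz")); P=cloud(c)
w=P[250:330,430:512].reshape(-1,3); w=w[w[:,2]>.02]; print("vise",w.min(0),w.max(0))
shift((.630,-.2024,.222),(.630,-.2024,.10))
E
```

```text
vise [ 0.28615934 -0.53382907  0.02010409] [0.43762747 0.03773679 1.15246487]
t 0.1 tcp [ 0.2053 -0.59    0.2218] rotvec to down [-0.     0.001 -1.   ] w 0.087
(0.63, -0.2024, 0.222) -> [ 5.285e+02 -2.265e+02  1.000e-01]
(0.63, -0.2024, 0.1) -> [ 528.5 -226.3  122.1]
```

Call:
{"api": "apply_moves", "payload": {"steps": [[0,0,0,0,0,-40,0.1],[0,0,0,35,-15,-60,0.1],[0,0,0,528,-226,-40,0.1],[0,0,0,528,-226,-40,0.1],[0,0,0,528,-226,-40,0.1],[0,0,0,528,-226,-40,0.1],[0,0,0,528,-226,-40,0.1],[0,0,0,528,-226,-40,0.1],[0,0,0,528,-226,-40,0.1],[0,0,0,528,-226,-40,0.1],[0,0,0,528,-226,-40,0.1],[0,0,0,528,-226,-40,0.1],[0,0,0,528,-226,-40,0.1],[0,0,0,528,-226,-40,0.1],[0,0,0,528,-226,-40,0.1],[0,0,0,528,-226,-40,0.1],[0,0,0,528,-226,-40,0.1],[0,0,0,528,-226,0,0.1],[0,0,0,528,-226,40,0.1],[0,0,0,528,-226,80,0.1]], "force": 25}}

```text
time: 1.77
ee_pos: [0.6291, -0.2052, 0.1417]
eef_rot: [0.986, 0.166, 0.0, 0.001]
ft_force: [-0.3, -1.0, 0.6]
width: 0.0476
grip_force: 0.0
```

Run:
```python
from h import *
shift((.630,-.2024,.022)); print(r.read_state()["eef_rot"],r.read_state()["joint_positions"])
```

```text
t 1.77 tcp [ 0.6291 -0.2052  0.1417] rotvec to down [ 0.001 -0.002 -1.   ] w 0.0476
(0.63, -0.2024, 0.022) -> [  1.7  -2.6 119.7]
[9.86194643e-01 1.65587416e-01 4.28215667e-04 8.66670762e-04] [ 0.51189566  0.48796314 -0.36528863  1.44147469  0.17921241  1.24339771
 -1.10992473]
```

Call:
{"api": "apply_moves", "payload": {"steps": [[0,0,0,0,0,25,0.1],[0,0,0,0,0,50,0.1],[0,0,0,0,0,75,0.1],[0,0,0,0,0,95,0.1],[0,0,0,0,0,110,0.1],[0,0,0,0,0,120,0.1],[0,0,0,0,0,120,0.1],[0,0,0,0,0,120,0.1]]}}

```text
time: 2.43
ee_pos: [0.6294, -0.2043, 0.0228]
eef_rot: [0.986, 0.166, -0.0, 0.0]
ft_force: [1.2, -0.6, 0.4]
width: 0.0478
grip_force: 0.0
```

Run:
```python
from h import *
shift((.630,-.2024,.022))
```

```text
t 2.43 tcp [ 0.6294 -0.2043  0.0228] rotvec to down [-0. -0. -1.] w 0.0478
(0.63, -0.2024, 0.022) -> [ 1.1 -1.6  0.8]
```

Call:
{"api": "apply_moves", "payload": {"steps": [[0,0,0,1,-1.6,0,-1],[0,0,0,1,-1.6,0,-1],[0,0,0,1,-1.6,0,-1],[0,0,0,1,-1.6,0,-1],[0,0,0,1,-1.6,0,-1],[0,0,0,1,-1.6,0,-1],[0,0,0,1,-1.6,0,-1],[0,0,0,1,-1.6,0,-1],[0,0,0,1,-1.6,-10,-1],[0,0,0,1,-1.6,-30,-1],[0,0,0,1,-1.6,-55,-1],[0,0,0,1,-1.6,-80,-1],[0,0,0,1,-1.6,-105,-1],[0,0,0,1,-1.6,-120,-1],[0,0,0,1,-1.6,-120,-1],[0,0,0,1,-1.6,-120,-1]]}}

```text
time: 3.77
ee_pos: [0.6304, -0.2016, 0.1432]
eef_rot: [0.986, 0.167, 0.001, 0.0]
ft_force: [0.5, -0.0, -2.7]
width: 0.0236
grip_force: 25.0
```

Run:
```python
from h import *
shift((.4985,-.0221,.142),(.4985,-.0221,.041))
c=r.camera("scene");cv2.imwrite("pics/s1.png",c["pixels"][...,::-1])
```

```text
t 3.77 tcp [ 0.6304 -0.2016  0.1432] rotvec to down [ 0.001 -0.    -1.   ] w 0.0236
(0.4985, -0.0221, 0.142) -> [ -65.6 -212.9    1. ]
(0.4985, -0.0221, 0.041) -> [ -65.7 -213.   102. ]
```

View pics/s1.png

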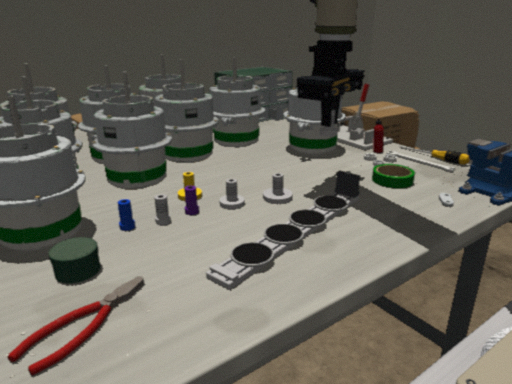

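The driver is held (width 23.6 mm): its original spot at scene (326,172) is empty and the gripper is at about (325,100). I'll carry it to the second pad.

Call:
{"api": "apply_moves", "payload": {"steps": [[0,0,0,-4,-13,0,-1],[0,0,0,-12,-40,0,-1],[0,0,0,-21,-70,0,-1],[0,0,0,-31,-100,0,-1],[0,0,0,-40,-130,0,-1],[0,0,0,-49,-160,0,-1],[0,0,0,-57,-185,0,-1],[0,0,0,-62,-202,0,-1],[0,0,0,-65.6,-213,0,-1],[0,0,0,-65.6,-213,0,-1],[0,0,0,-65.6,-213,20,-1],[0,0,0,-65.6,-213,45,-1],[0,0,0,-65.6,-213,70,-1],[0,0,0,-65.6,-213,85,-1],[0,0,0,-65.6,-213,92,-1],[0,0,0,-65.6,-213,92,-1],[0,0,0,-65.6,-213,92,-1]]}}

```text
time: 5.23
ee_pos: [0.4987, -0.0225, 0.0507]
eef_rot: [0.986, 0.166, -0.0, -0.0]
ft_force: [0.7, 0.4, -0.1]
width: 0.0231
grip_force: 25.0
```

Run:
```python
from h import *
shift((.4985,-.0221,.0385))
```

```text
t 5.23 tcp [ 0.4987 -0.0225  0.0507] rotvec to down [-0.  0. -1.] w 0.0231
(0.4985, -0.0221, 0.0385) -> [-0.1 -0.4 12.2]
```

Call:
{"api": "apply_moves", "payload": {"steps": [[0,0,0,0,-0.4,4,-1],[0,0,0,0,-0.4,8,-1],[0,0,0,0,-0.4,10.5,-1],[0,0,0,0,-0.4,12,-1],[0,0,0,0,-0.4,12,-1],[0,0,0,0,-0.4,12,-1]]}}

```text
time: 5.73
ee_pos: [0.4984, -0.0216, 0.039]
eef_rot: [0.986, 0.167, 0.0, 0.0]
ft_force: [-2.1, -0.5, 5.3]
width: 0.0231
grip_force: 25.0
```

Call:
{"api": "apply_moves", "payload": {"steps": [[0,0,0,0,0,0,0.1],[0,0,0,0,0,0,0.1],[0,0,0,0,0,0,0.1],[0,0,0,0,0,0,0.1],[0,0,0,0,0,-20,0.1],[0,0,0,0,0,-50,0.1],[0,0,0,0,0,-80,0.1],[0,0,0,30,20,-90,0.1],[0,0,0,60,40,-90,0.1],[0,0,0,90,60,-90,0.1],[0,0,0,112,75,-80,0.1],[0,0,0,112,75,-60,0.1],[0,0,0,112,75,-60,0.1],[0,0,0,112,75,-60,0.1]]}}

```text
time: 6.9
ee_pos: [0.6274, -0.0552, 0.0973]
eef_rot: [0.986, 0.167, -0.001, -0.001]
ft_force: [0.5, 0.1, 0.7]
width: 0.0483
grip_force: 0.0
```

```bash
cat >> h.py <<'E'
def check(n="top"):
    """current neck centres (tops) from the top camera, above 45 mm"""
    c=r.camera(n); P=cloud(c); H=P[...,2]
    k,l,st,ce=cv2.connectedComponentsWithStats(((H>.042)&(H<.085)&(c["z_map"]>0)).astype(np.uint8))
    for i in range(1,k):
        q=P[l==i]; m=(q.min(0)+q.max(0))/2
        if 25<len(q)<200 and .4<m[0]<.72 and -.3<m[1]<.3: print("neck",m.round(4),len(q),np.median(q[:,2]).round(4))
    return c
E
python3 - <<'E'
from h import *
shift((.629,-.0555,.0225)); check()
E
```

```text
t 6.9 tcp [ 0.6274 -0.0552  0.0973] rotvec to down [-0.003  0.001 -1.   ] w 0.0483
(0.629, -0.0555, 0.0225) -> [ 1.6  0.9 74.8]
neck [0.6951 0.2603 0.0516] 90 0.0546
neck [0.68   0.1306 0.0508] 87 0.0547
neck [0.6738 0.1961 0.0523] 89 0.0547
neck [0.6624 0.0443 0.0512] 56 0.055
neck [ 0.4984 -0.0235  0.0602] 94 0.0704
```

Driver_42 is in place, with its top at .0704 and its neck centre at (.4984,-.0235). Next I'll grasp driver_66.

Call:
{"api": "apply_moves", "payload": {"steps": [[0,0,0,1,0.5,25,0.1],[0,0,0,1,0.5,50,0.1],[0,0,0,1,0.5,66,0.1],[0,0,0,1,0.5,74,0.1],[0,0,0,1,0.5,74,0.1],[0,0,0,1,0.5,74,-1],[0,0,0,1,0.5,74,-1],[0,0,0,1,0.5,74,-1],[0,0,0,1,0.5,74,-1],[0,0,0,1,0.5,74,-1],[0,0,0,1,0.5,74,-1],[0,0,0,1,0.5,74,-1],[0,0,0,1,0.5,74,-1]]}}

```text
time: 8.03
ee_pos: [0.6302, -0.0553, 0.0255]
eef_rot: [0.986, 0.167, 0.001, 0.0]
ft_force: [-1.2, 1.8, 6.3]
width: 0.0235
grip_force: 25.0
```

Run:
```python
from h import *
shift((.4576,.1390,.150))
```

```text
t 8.03 tcp [ 0.6302 -0.0553  0.0255] rotvec to down [ 0.001  0.    -1.   ] w 0.0235
(0.4576, 0.139, 0.15) -> [ -98.9 -240.3 -124.7]
```

Call:
{"api": "apply_moves", "payload": {"steps": [[0,0,0,0,0,-10,-1],[0,0,0,0,0,-35,-1],[0,0,0,0,0,-65,-1],[0,0,0,0,0,-95,-1],[0,0,0,-4,-10,-115,-1],[0,0,0,-15,-36,-120,-1],[0,0,0,-27,-65,-120,-1],[0,0,0,-39,-95,-120,-1],[0,0,0,-51,-125,-120,-1],[0,0,0,-64,-155,-120,-1],[0,0,0,-76,-185,-120,-1],[0,0,0,-87,-212,-120,-1],[0,0,0,-95,-230,-120,-1],[0,0,0,-99,-240,-115,-1],[0,0,0,-99,-240,-95,-1],[0,0,0,-99,-240,-70,-1],[0,0,0,-99,-240,-45,-1],[0,0,0,-99,-240,-30,-1],[0,0,0,-99,-240,-30,-1],[0,0,0,-99,-240,-30,-1]]}}

```text
time: 9.7
ee_pos: [0.4572, 0.1379, 0.0543]
eef_rot: [0.986, 0.166, -0.001, 0.0]
ft_force: [0.0, 0.4, -1.4]
width: 0.0233
grip_force: 25.0
```

Run:
```python
from h import *
shift((.4576,.1390,.0395))
```

```text
t 9.7 tcp [0.4572 0.1379 0.0543] rotvec to down [-0.002 -0.    -1.   ] w 0.0233
(0.4576, 0.139, 0.0395) -> [ 0.8 -0.9 14.8]
```

Call:
{"api": "apply_moves", "payload": {"steps": [[0,0,0,0.7,-0.6,5,-1],[0,0,0,0.7,-0.6,9,-1],[0,0,0,0.7,-0.6,11.5,-1],[0,0,0,0.7,-0.6,12.5,-1],[0,0,0,0.7,-0.6,12.5,-1],[0,0,0,0.7,-0.6,12.5,-1]]}}

```text
time: 10.2
ee_pos: [0.4579, 0.1393, 0.0422]
eef_rot: [0.986, 0.167, 0.0, 0.0]
ft_force: [0.2, 0.1, -1.9]
width: 0.0234
grip_force: 25.0
```

Call:
{"api": "apply_moves", "payload": {"steps": [[0,0,0,0,0,1,-1],[0,0,0,0,0,2,-1],[0,0,0,0,0,2,-1],[0,0,0,0,0,2,-1]]}}

```text
time: 10.53
ee_pos: [0.4581, 0.1392, 0.0413]
eef_rot: [0.986, 0.167, 0.0, 0.0]
ft_force: [-6.0, -2.4, 16.7]
width: 0.0233
grip_force: 25.0
```

Call:
{"api": "apply_moves", "payload": {"steps": [[0,0,0,0,0,-1,0.1],[0,0,0,0,0,-1,0.1],[0,0,0,0,0,-1,0.1],[0,0,0,0,0,-1,0.1],[0,0,0,0,0,-20,0.1],[0,0,0,0,0,-50,0.1],[0,0,0,0,0,-80,0.1],[0,0,0,25,24,-90,0.1],[0,0,0,50,49,-90,0.1],[0,0,0,75,73,-90,0.1],[0,0,0,100,98,-90,0.1],[0,0,0,125,122,-90,0.1],[0,0,0,145,142,-80,0.1],[0,0,0,162,158,-60,0.1],[0,0,0,162,158,-60,0.1],[0,0,0,162,158,-60,0.1]]}}

```text
time: 11.87
ee_pos: [0.6623, 0.0424, 0.0977]
eef_rot: [0.986, 0.166, -0.002, -0.0]
ft_force: [-0.1, 1.2, 1.1]
width: 0.0484
grip_force: 0.0
```

Run:
```python
from h import *
shift((.6627,.0433,.0225)); check()
```

```text
t 11.87 tcp [0.6623 0.0424 0.0977] rotvec to down [-0.003  0.    -1.   ] w 0.0484
(0.6627, 0.0433, 0.0225) -> [ 1.  -0.7 75.2]
neck [0.6955 0.2604 0.0512] 87 0.0544
neck [0.6739 0.1962 0.0516] 88 0.0541
neck [ 0.5358 -0.1727  0.0548] 159 0.0596
neck [0.4587 0.1361 0.0617] 98 0.0705
```

Call:
{"api": "apply_moves", "payload": {"steps": [[0,0,0,0.7,-0.5,25,0.1],[0,0,0,0.7,-0.5,50,0.1],[0,0,0,0.7,-0.5,66,0.1],[0,0,0,0.7,-0.5,73,0.1],[0,0,0,0.7,-0.5,73,0.1],[0,0,0,0.7,-0.5,73,-1],[0,0,0,0.7,-0.5,73,-1],[0,0,0,0.7,-0.5,73,-1],[0,0,0,0.7,-0.5,73,-1],[0,0,0,0.7,-0.5,73,-1],[0,0,0,0.7,-0.5,73,-1],[0,0,0,0.7,-0.5,73,-1],[0,0,0,0.7,-0.5,73,-1]]}}

```text
time: 13.0
ee_pos: [0.6637, 0.0442, 0.028]
eef_rot: [0.986, 0.167, 0.001, -0.0]
ft_force: [-2.2, 0.2, 5.9]
width: 0.0232
grip_force: 25.0
```

Run:
```python
from h import *
shift((.4792,.0545,.150))
```

```text
t 13.0 tcp [0.6637 0.0442 0.028 ] rotvec to down [ 0.001  0.    -1.   ] w 0.0232
(0.4792, 0.0545, 0.15) -> [-170.7  -70.3 -122.2]
```

Call:
{"api": "apply_moves", "payload": {"steps": [[0,0,0,0,0,-10,-1],[0,0,0,0,0,-35,-1],[0,0,0,0,0,-65,-1],[0,0,0,0,0,-95,-1],[0,0,0,-8,-3,-115,-1],[0,0,0,-28,-12,-120,-1],[0,0,0,-55,-23,-120,-1],[0,0,0,-83,-34,-120,-1],[0,0,0,-110,-45,-120,-1],[0,0,0,-137,-56,-120,-1],[0,0,0,-158,-65,-120,-1],[0,0,0,-170.5,-70,-115,-1],[0,0,0,-170.5,-70,-95,-1],[0,0,0,-170.5,-70,-70,-1],[0,0,0,-170.5,-70,-45,-1],[0,0,0,-170.5,-70,-30,-1],[0,0,0,-170.5,-70,-30,-1],[0,0,0,-170.5,-70,-30,-1]]}}

```text
time: 14.5
ee_pos: [0.4788, 0.054, 0.0572]
eef_rot: [0.986, 0.167, -0.001, -0.0]
ft_force: [-0.6, -0.4, 0.0]
width: 0.0233
grip_force: 25.0
```

Run:
```python
from h import *
shift((.4792,.0545,.044))
```

```text
t 14.5 tcp [0.4788 0.054  0.0572] rotvec to down [-0.001 -0.    -1.   ] w 0.0233
(0.4792, 0.0545, 0.044) -> [ 0.5 -0.3 13.2]
```

Call:
{"api": "apply_moves", "payload": {"steps": [[0,0,0,0.4,-0.3,5,-1],[0,0,0,0.4,-0.3,9,-1],[0,0,0,0.4,-0.3,12,-1],[0,0,0,0.4,-0.3,13,-1],[0,0,0,0.4,-0.3,13.5,-1],[0,0,0,0.4,-0.3,13.5,-1]]}}

```text
time: 15.0
ee_pos: [0.4796, 0.0544, 0.0439]
eef_rot: [0.986, 0.167, 0.0, 0.0]
ft_force: [-1.9, 0.1, 2.4]
width: 0.0237
grip_force: 25.0
```

Call:
{"api": "apply_moves", "payload": {"steps": [[0,0,0,0,0,1,-1],[0,0,0,0,0,1,-1],[0,0,0,0,0,1,-1]]}}

```text
time: 15.25
ee_pos: [0.4796, 0.0543, 0.0438]
eef_rot: [0.986, 0.167, 0.0, 0.0]
ft_force: [-8.2, -1.8, 17.3]
width: 0.0234
grip_force: 25.0
```

Call:
{"api": "apply_moves", "payload": {"steps": [[0,0,0,0,0,-1,0.1],[0,0,0,0,0,-1,0.1],[0,0,0,0,0,-1,0.1],[0,0,0,0,0,-1,0.1],[0,0,0,0,0,-20,0.1],[0,0,0,0,0,-50,0.1],[0,0,0,0,0,-80,0.1],[0,0,0,28,-9,-90,0],[0,0,0,57,-17,-90,0],[0,0,0,86,-26,-90,0],[0,0,0,115,-35,-90,0],[0,0,0,144,-44,-90,0],[0,0,0,173,-53,-90,0],[0,0,0,202,-62,-80,0],[0,0,0,230,-70,-60,0],[0,0,0,230,-70,-60,0],[0,0,0,230,-70,-60,0]]}}

```text
time: 16.67
ee_pos: [0.6728, 0.197, 0.0995]
eef_rot: [0.986, 0.167, -0.002, -0.0]
ft_force: [0.0, 0.1, -0.4]
width: 0.0435
grip_force: 0.0
```

Run:
```python
from h import *
shift((.6740,.1960,.0225)); c=check()
cv2.imwrite("pics/t2.png",c["pixels"][...,::-1])
```

```text
t 16.67 tcp [0.6728 0.197  0.0995] rotvec to down [-0.004 -0.    -1.   ] w 0.0435
(0.674, 0.196, 0.0225) -> [ 1.1  1.5 77. ]
neck [ 0.5357 -0.1731  0.0546] 155 0.0594
neck [ 0.4984 -0.0236  0.0604] 94 0.0702
```

View pics/t2.png

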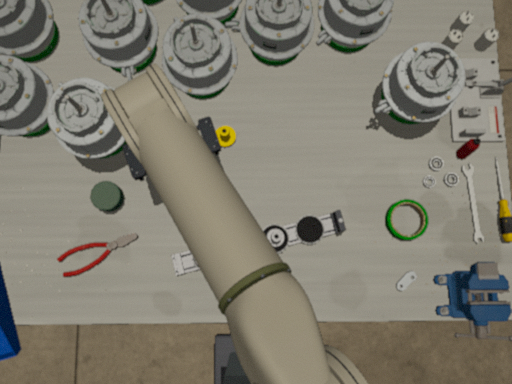

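The arm covers the left of the picture. Driver_42 stands on pad 2 at about (275,237). The wrist at (145,100) looks close to the keg at (90,118), so I'll check clearance before descending.

Run:
```python
from h import *
c0=dict(np.load("top0.npz")); P=cloud(c0); q=P[70:170,45:140].reshape(-1,3); q=q[(q[:,2]>.06)&(q[:,2]<.6)]
for a in(.06,.1,.15,.2,.3):
    t=q[q[:,2]>a]
    if len(t): print(a,len(t),t.min(0).round(3),t.max(0).round(3))
d=np.linalg.norm(q[:,:2]-[.674,.196],axis=1); i=d.argmin(); print("nearest keg pt to driver",q[i],d[i])
c=r.camera("top"); A=cloud(c); m=np.abs(A[...,2]-P[...,2])>.03; m[:, 260:]=0
w=A[m]; w=w[(w[:,0]>.55)]
for lo in(.08,.12,.16,.2,.25,.3,.35,.4):
    t=w[(w[:,2]>lo)&(w[:,2]<lo+.05)]
    if len(t): print("arm",lo,len(t),t.min(0).round(3),t.max(0).round(3))
s=r.camera("scene"); cv2.imwrite("pics/s2.png",cv2.resize(s["pixels"][:260,:380][...,::-1],None,fx=2,fy=2))
```

```text
0.06 5639 [0.677 0.301 0.06 ] [0.892 0.519 0.257]
0.1 5457 [0.677 0.306 0.1  ] [0.888 0.51  0.257]
0.15 3941 [0.689 0.319 0.15 ] [0.842 0.473 0.257]
0.2 88 [0.716 0.366 0.2  ] [0.811 0.4   0.257]
nearest keg pt to driver [0.72680296 0.31556054 0.09871004] 0.1307014715370706
arm 0.08 26 [0.688 0.071 0.099] [1.065 0.594 0.123]
arm 0.12 32 [0.694 0.082 0.122] [1.039 0.553 0.17 ]
arm 0.16 135 [0.609 0.082 0.16 ] [1.013 0.562 0.21 ]
arm 0.2 899 [0.609 0.094 0.201] [0.913 0.393 0.233]
```

View pics/s2.png

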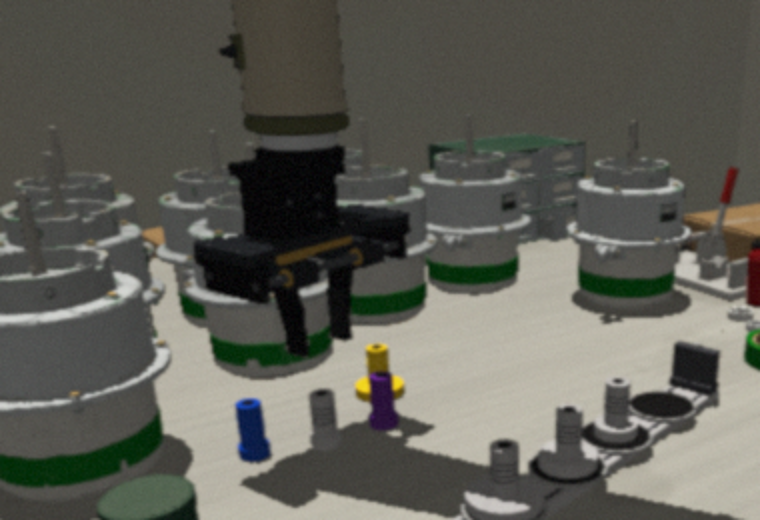

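The three placed drivers stand on their pads. The gripper body reaches at most 102 mm from its axis and the nearest keg point is 131 mm away, so it is clear to descend.

Call:
{"api": "apply_moves", "payload": {"steps": [[0,0,0,0.7,1,25,0],[0,0,0,0.7,1,50,0],[0,0,0,0.7,1,66,0],[0,0,0,0.7,1,75,0],[0,0,0,0.7,1,75,0],[0,0,0,0.7,1,75,-1],[0,0,0,0.7,1,75,-1],[0,0,0,0.7,1,75,-1],[0,0,0,0.7,1,75,-1],[0,0,0,0.7,1,75,-1],[0,0,0,0.7,1,75,-1],[0,0,0,0.7,1,75,-1],[0,0,0,0.7,1,75,-1]]}}

```text
time: 17.9
ee_pos: [0.6754, 0.1959, 0.0288]
eef_rot: [0.986, 0.167, 0.001, -0.0]
ft_force: [-0.7, 0.4, 7.0]
width: 0.0232
grip_force: 24.8
```

Run:
```python
from h import *
shift((.520,-.1067,.150))
```

```text
t 17.9 tcp [0.6754 0.1959 0.0288] rotvec to down [ 0.002  0.001 -1.   ] w 0.0232
(0.52, -0.1067, 0.15) -> [-245.9  234.7 -121.7]
```

Call:
{"api": "apply_moves", "payload": {"steps": [[0,0,0,0,0,-10,-1],[0,0,0,0,0,-35,-1],[0,0,0,0,0,-65,-1],[0,0,0,0,0,-95,-1],[0,0,0,-6,6,-115,-1],[0,0,0,-22,21,-120,-1],[0,0,0,-44,42,-120,-1],[0,0,0,-67,64,-120,-1],[0,0,0,-90,86,-120,-1],[0,0,0,-113,108,-120,-1],[0,0,0,-136,130,-120,-1],[0,0,0,-159,152,-120,-1],[0,0,0,-182,174,-120,-1],[0,0,0,-204,195,-120,-1],[0,0,0,-223,213,-120,-1],[0,0,0,-237,226,-120,-1],[0,0,0,-245,234,-120,-1],[0,0,0,-245.5,234.5,-110,-1],[0,0,0,-245.5,234.5,-95,-1],[0,0,0,-245.5,234.5,-95,-1]]}}

```text
time: 19.57
ee_pos: [0.5188, -0.1052, 0.1199]
eef_rot: [0.986, 0.167, -0.002, -0.001]
ft_force: [-1.3, 0.1, -1.3]
width: 0.0233
grip_force: 24.8
```

Run:
```python
from h import *
shift((.520,-.1067,.045))
```

```text
t 19.57 tcp [ 0.5188 -0.1052  0.1199] rotvec to down [-0.003  0.001 -1.   ] w 0.0233
(0.52, -0.1067, 0.045) -> [ 0.9  1.9 74.9]
```

Call:
{"api": "apply_moves", "payload": {"steps": [[0,0,0,0.5,1,20,-1],[0,0,0,0.5,1,40,-1],[0,0,0,0.5,1,56,-1],[0,0,0,0.5,1,65,-1],[0,0,0,0.5,1,69,-1],[0,0,0,0.5,1,72,-1],[0,0,0,0.5,1,74,-1],[0,0,0,0.5,1,74,-1],[0,0,0,0.5,1,74,-1]]}}

```text
time: 20.32
ee_pos: [0.5211, -0.1075, 0.0492]
eef_rot: [0.986, 0.167, 0.0, 0.0]
ft_force: [0.4, -0.0, -0.9]
width: 0.0234
grip_force: 24.8
```

Call:
{"api": "apply_moves", "payload": {"steps": [[0,0,0,0,0,1.5,-1],[0,0,0,0,0,3,-1],[0,0,0,0,0,4,-1],[0,0,0,0,0,4,-1],[0,0,0,0,0,4,-1]]}}

```text
time: 20.73
ee_pos: [0.5208, -0.1076, 0.0448]
eef_rot: [0.986, 0.167, 0.0, 0.0]
ft_force: [-0.2, -0.5, 2.5]
width: 0.0235
grip_force: 24.8
```

Call:
{"api": "apply_moves", "payload": {"steps": [[0,0,0,0,0,0.5,-1],[0,0,0,0,0,0.5,-1],[0,0,0,0,0,0,0.1],[0,0,0,0,0,0,0.1],[0,0,0,0,0,0,0.1],[0,0,0,0,0,0,0.1],[0,0,0,0,0,-20,0.1],[0,0,0,0,0,-50,0.1],[0,0,0,0,0,-80,0.1],[0,0,0,0,0,-120,0.1],[0,0,0,0,30,-160,0.1],[0,0,0,0,70,-180,0.1],[0,0,0,0,110,-180,0.1],[0,0,0,0,150,-180,0.1],[0,0,0,0,190,-180,0.1],[0,0,0,0,220,-180,0.1],[0,0,0,0,240,-180,0.1],[0,0,0,0,240,-180,0.1]]}}

```text
time: 22.23
ee_pos: [0.5986, -0.3398, 0.2227]
eef_rot: [0.987, 0.164, -0.001, 0.0]
ft_force: [0.3, -0.2, -0.9]
width: 0.0477
grip_force: 0.0
```

Run:
```python
from h import *
c=check(); cv2.imwrite("pics/t3.png",cv2.resize(c["pixels"][120:280,140:380][...,::-1],None,fx=3.3,fy=3.3,interpolation=2))
s=r.camera("scene"); cv2.imwrite("pics/s3.png",cv2.resize(s["pixels"][140:300,180:380][...,::-1],None,fx=3.5,fy=3.5))
```

```text
neck [0.6954 0.2597 0.0516] 89 0.0545
neck [0.6802 0.1307 0.0517] 87 0.0544
neck [ 0.5358 -0.1726  0.0545] 160 0.0593
neck [ 0.5207 -0.1088  0.0597] 104 0.0703
neck [ 0.4984 -0.0234  0.0597] 95 0.0707
neck [0.4785 0.052  0.0596] 89 0.0704
neck [0.4587 0.1362 0.0606] 96 0.0705
```

View pics/t3.png

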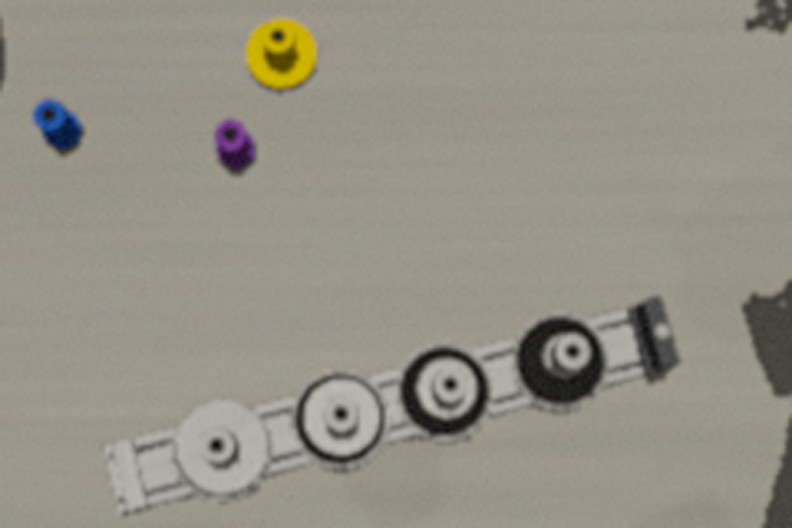

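View pics/s3.png

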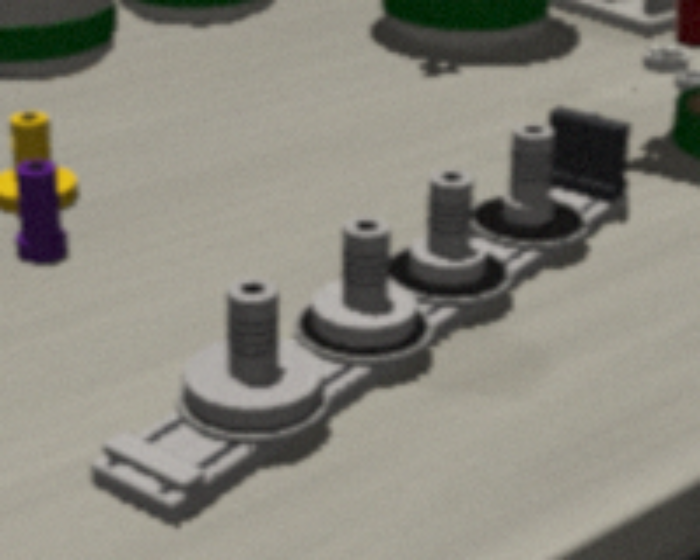

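Both views show 30, 42, 54 and 66 upright and centred on the pads, running away from the stop (top crop 565,355; 447,388; 340,416; 222,447). Every neck is within about 3 mm of its pad centre, so I'm handing in.

```bash
python3 -c "
from bench import r
print(r.close_job())"
```

```text
the job is handed in; nothing more can be done
None
```

I placed the four drivers in order from the end stop (30, 42, 54, 66 mm), each upright within about 3 mm of its pad centre by the last camera check, and handed the job in at about 22 s. The hand-in returned no verdict.

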